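# Turn the spice carousel to bring the square tub to the front

### The arm

A 6-joint arm with a two-finger parallel gripper is mounted at the origin on the work surface. World frame = base frame: x ahead of the robot, y to its left, z up, the work surface at z = 0. Lengths are in mm, angles in rad, forces in N, time in s.
With the tool pointing down it reaches from about 275 to 750 mm from the base axis. Payload 10.2 kg.
Tool frame: the origin (TCP) lies on the front face of the gripper's body, between the roots of the fingers; the fingertips stand 73 mm ahead of it and the grasp point (between the pads) lies 54 mm ahead of it; z points along the fingers, y is the direction in which the jaws open and shut (so a half turn about z gives the same grasp; the last joint's range is limited). The gripper opens to 85 mm and grips with 20 to 120 N. Pads are 22 mm wide; open, the fingers measure 114 mm over their backs; the gripper's body (76 mm by 85 mm) begins 54 mm behind the grasp point. The pads swing forward as they close: fully open they stand 13 mm farther back than shut.
Start: joints at [0.918, 0.313, 1.498, -0, 1.331, -0.223], TCP at [218.775, 477.252, 303.894] pointing down, gripper open.
Joint ranges: [-2.94, 2.94], [-0.97, 2.17], [0.19, 2.56], [-1.23, 4.37], [0.02, 3.11], [-2.88, 2.88]. Speed limits (rad/s): [2.39, 2.39, 3.01, 3.14, 3.14, 3.14].

### API

Orientations are given as a unit quaternion [w, x, y, z].
In Python, from rig import ctrl gives the robot as it stands. The module is installed in compiled form; this text tells all that it offers.
- The arm moves only by the shell command python3 -m creep 'ROWS' [OPENING] [FORCE]. ROWS is text: rows parted by semicolons, each of 6 numbers parted by spaces: the shift along the tool's x, y, z scaled (see below), then the turn, a rotation vector about the tool's x, y, z scaled (see below). In form: tx ty tz wx wy wz; .... A call has 1 to 8 rows; each row shifts and turns the commanded pose from where the row before left it, along the tool's axes as they then stand; what a row does not reach is not made up. The controller multiplies each number of a shift by 0.02 m and each number of a turn by 5 degrees. A row lasts 1/10 s, in which the tool goes at most 50 mm and 8.59 degrees, less where a joint would pass 70% of its speed; a pose out of reach is approached as far as the arm can. A call with a number of a shift or a turn outside -1 to 1 is refused whole. A call with a gripper value outside its range is refused whole. OPENING is the opening, from 0 (shut) to 1 (fully open), set as the call begins (- or left out, the last holds). The fingers move at their own pace and stop on an object; FORCE is the grip in N (left out, the last holds). Time passes only in rows, so rows that do not move let the fingers close. It gives the time, the measured TCP pose, the force and the opening at its end, in the units of the state.
- ctrl.sense(): the state, without advancing time (a new reading comes with each control period).
- ctrl.capture(name): name is "scene" or "top" or "wrist"; returns the picture (384x512x3 uint8, blue, green, red); there is no depth.
- ctrl.get_calibration(name): a dict with "mtx" (3x3 intrinsics, pixels), "R" (3x3) and "t" (3): a world point X has camera coordinates R X + t. Camera axes: x right, y down, z forward; pixel columns grow to the right and rows downward; lengths in mm; the calibration is good to about 2 mm. The wrist camera is an equidistant fisheye: a pixel r from the principal point sees the ray r / f radians off the axis. A picture is of the moment at which its call begins: read the wrist's pose just before it. get_calibration takes no time and is no camera call; for the wrist camera it gives the pose at the moment of the call.
- ctrl.finish_job(): hands the job in, once; it reports no verdict.
The state is a dict: "time_s": time; "joints": joint angles; "dq": joint speeds; "tau": joint torques, N m; "eef_pos": TCP position; "ee_rot": TCP orientation; "force": force on the tool from outside, world axes, zero at the start; "wrist_torque": the same for the moment, N m; "grip_width": opening from 0.0 (shut) to 1.0 (fully open).
Only numpy, scipy, OpenCV 4.12 (cv2) and the standard library are available. Lean on these libraries where they do the work, as an engineer would, in place of code of your own. Each camera call takes 0.05 s, during which the arm holds its last target. There are 200 camera calls.

### The job

Spin the spice turntable by pushing its rim, where four pegs give the fingers something to push on, until the square tub stands squarely in front, lined up with the fixed arrow nose that sticks out from under the disc; leave it standing still there. Only push, gently: do not take a peg between the fingers, do not touch, lift or shift the four tubs, and leave the tray, the bowl and the chopping board where they are.

Things in the scene. Friction and masses are not known exactly. Their poses are not given: they have to be found in the camera images.
- foot: fixed black foot of the turntable; origin on the turning axis at shelf height. A flat round base 190 mm across and 14 mm high, with an arrow nose 10 mm high (20 mm wide bar ending in a diamond-shaped head 56 mm wide) that points along the foot's own -x and sticks out from under the disc to 213 mm from the axis. The nose marks the front and does not turn; it points roughly towards the robot
- hub (a point): centre of the turntable disc, on the turning axis, on the disc's upper face (28 mm above the shelf); frame turns with the disc. Grey plastic disc 270 mm across, 12 mm thick, underside 16 mm above the shelf. On it a cross of low ribs (10 mm high) runs out to the four pegs, with a hub button 24 mm across and 30 mm high at the centre
- carousel (a joint): turn of the disc in rad from its start (reads 0 at the start), counter-clockwise from above is positive; free to turn several turns either way. Light friction: about 1 N at a peg turns it, and it stops where the push stops
- peg0 (a point): top centre of a finger peg: an upright grey block, 22 mm radially, 12 mm tangentially, 50 mm tall, fixed on the disc's rim; its centre is 120 mm from the turning axis, its top 78 mm and its foot 28 mm above the shelf. Frame turns with the disc. The four pegs are 90 degrees apart, half-way between the tubs (peg 0; numbered counter-clockwise from above)
- peg1 (a point): top centre of a finger peg: an upright grey block, 22 mm radially, 12 mm tangentially, 50 mm tall, fixed on the disc's rim; its centre is 120 mm from the turning axis, its top 78 mm and its foot 28 mm above the shelf. Frame turns with the disc. The four pegs are 90 degrees apart, half-way between the tubs (peg 1; numbered counter-clockwise from above)
- peg2 (a point): top centre of a finger peg: an upright grey block, 22 mm radially, 12 mm tangentially, 50 mm tall, fixed on the disc's rim; its centre is 120 mm from the turning axis, its top 78 mm and its foot 28 mm above the shelf. Frame turns with the disc. The four pegs are 90 degrees apart, half-way between the tubs (peg 2; numbered counter-clockwise from above)
- peg3 (a point): top centre of a finger peg: an upright grey block, 22 mm radially, 12 mm tangentially, 50 mm tall, fixed on the disc's rim; its centre is 120 mm from the turning axis, its top 78 mm and its foot 28 mm above the shelf. Frame turns with the disc. The four pegs are 90 degrees apart, half-way between the tubs (peg 3; numbered counter-clockwise from above)
- square_tub_mid (a point): centre, half-way up, of the square closed tub, the one to bring to the front: yellow plastic with a white lid, 56 x 56 mm, 48 mm tall, loose on the disc, about 70 mm from the turning axis, its top 76 mm above the shelf
- round_tub_a_mid (a point): centre, half-way up, of a round closed tub (three alike): yellow plastic with a white lid, 58 mm across, 48 mm tall, loose on the disc about 70 mm from the turning axis; not to be touched
- round_tub_b_mid (a point): centre, half-way up, of a round closed tub (three alike): yellow plastic with a white lid, 58 mm across, 48 mm tall, loose on the disc about 70 mm from the turning axis; not to be touched
- round_tub_c_mid (a point): centre, half-way up, of a round closed tub (three alike): yellow plastic with a white lid, 58 mm across, 48 mm tall, loose on the disc about 70 mm from the turning axis; not to be touched
- tray: bystander: steel tray 180 x 150 mm, 22 mm high, loose, to the robot's right of the turntable; origin at the centre of its underside
- bowl: bystander: white enamel bowl, 140 mm across the rim, 60 mm high, loose, to the robot's right of the turntable; origin at the centre of its underside
- board: bystander: red plastic chopping board 260 mm long (its own x), upright in a wooden stand 200 x 100 mm, 180 mm high overall, loose, to the robot's left of the turntable; origin at the centre of its underside
Mind the look-alikes: they are no part of the job. Leave any brown or green look-alike of the part that bears square_tub_mid alone.

How it is judged (in metres and radians):
At the end, for the whole second after the job is handed in: the square tub's centre lies within 12 mm (about 10 degrees of turn) of the line of the arrow nose, on the nose's side; the disc is at rest (under 0.05 rad/s); all four tubs stand upright on the disc, 55 to 85 mm from its axis (y of square_tub_mid in the frame of foot between -0.012 and 0.012 m and x of square_tub_mid in the frame of foot below -0.05 m and velocity of joint carousel between -0.05 and 0.05 rad/s and angle between each of square_tub_mid, round_tub_a_mid, round_tub_b_mid, round_tub_c_mid's own z axis and vertical below 0.1 rad and horizontal distance between square_tub_mid and foot between 0.055 and 0.085 m and height (world z) of square_tub_mid between 0.046 and 0.058 m and horizontal distance between round_tub_a_mid and foot between 0.055 and 0.085 m and height (world z) of round_tub_a_mid between 0.046 and 0.058 m and horizontal distance between round_tub_b_mid and foot between 0.055 and 0.085 m and height (world z) of round_tub_b_mid between 0.046 and 0.058 m and horizontal distance between round_tub_c_mid and foot between 0.055 and 0.085 m and height (world z) of round_tub_c_mid between 0.046 and 0.058 m); the robot touches nothing.
It fails at once if a tub was touched by the robot (contact force between any of the fingers, the arm and square_tub above 1 N or contact force between any of the fingers, the arm and round_tub_a above 1 N or contact force between any of the fingers, the arm and round_tub_b above 1 N or contact force between any of the fingers, the arm and round_tub_c above 1 N).
It fails at once if a tub was lifted, tipped or shifted on the disc (height (world z) of any of square_tub_mid, round_tub_a_mid, round_tub_b_mid, round_tub_c_mid above 0.064 m or angle between any of square_tub_mid, round_tub_a_mid, round_tub_b_mid, round_tub_c_mid's own z axis and vertical above 0.25 rad or horizontal distance between any of square_tub_mid, round_tub_a_mid, round_tub_b_mid, round_tub_c_mid and foot above 0.088 m or horizontal distance between any of square_tub_mid, round_tub_a_mid, round_tub_b_mid, round_tub_c_mid and foot below 0.05 m).
It fails at once if a peg was taken between the fingers ((horizontal distance between the grasp point and peg0 below 0.01 m and height (world z) of the grasp point below 0.088 m) or (horizontal distance between the grasp point and peg1 below 0.01 m and height (world z) of the grasp point below 0.088 m) or (horizontal distance between the grasp point and peg2 below 0.01 m and height (world z) of the grasp point below 0.088 m) or (horizontal distance between the grasp point and peg3 below 0.01 m and height (world z) of the grasp point below 0.088 m)).
It fails at once if the turntable was flung round (faster than 2.5 rad/s) (velocity of joint carousel above 2.5 rad/s or velocity of joint carousel below -2.5 rad/s).
It fails at once if the tray, bowl or board was moved by more than 15 mm (distance of any of tray, bowl, board from where it was at the start of the episode above 0.015 m).
It also fails if it takes over 45 s, if anything falls off the work surface, if the arm or the gripper's body presses on something with over 40 N, if the wrist force passes 120 N, or if a joint passes its speed limit or range.

## Working session

There is one attempt and no reset: what is moved stays moved. The work goes in short steps, Python scripts to look and compute and a shell command to move; the robot and the scene stay as the last step left them, time stands still between calls to the robot, and variables do not carry over. Pictures are saved under pics/ and viewed, and the job is handed in when it is done.

```bash
mkdir -p pics
python3 - <<'E'
from rig import ctrl
import cv2
for n in ("scene","top"):
    cv2.imwrite(f"pics/{n}0.png",ctrl.capture(n))
s=ctrl.sense();print(s)
E
```

```text
{'time_s': 0.1, 'joints': array([ 9.17616070e-01,  3.13358184e-01,  1.49835097e+00, -2.31364267e-05,
        1.33101842e+00, -2.23365441e-01]), 'dq': array([ 0.00093098, -0.0012218 , -0.00321419,  0.00036733, -0.00056192,
       -0.00072455]), 'tau': array([ 2.78382235e-03, -4.12897825e+01, -2.60138905e+01, -2.01460407e-04,
        3.09817777e-03,  4.18546529e-05]), 'eef_pos': array([218.67235333, 477.12434416, 303.41442963]), 'ee_rot': array([-2.30642964e-04,  2.13254242e-01,  9.76996574e-01, -5.18595695e-04]), 'force': array([ 0.41805267, -0.60810096, -0.11192983]), 'wrist_torque': array([-0.03476801,  0.04599593, -0.03141726]), 'grip_width': 1.0051313730001374}
```

View pics/scene0.png

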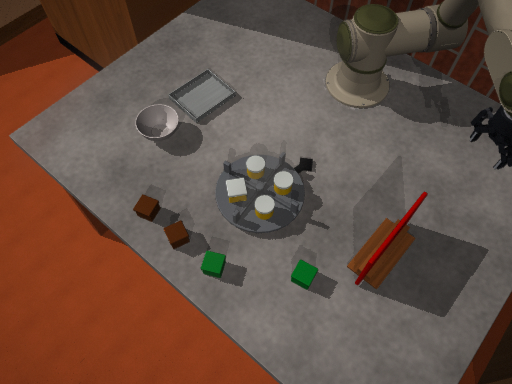

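View pics/top0.png

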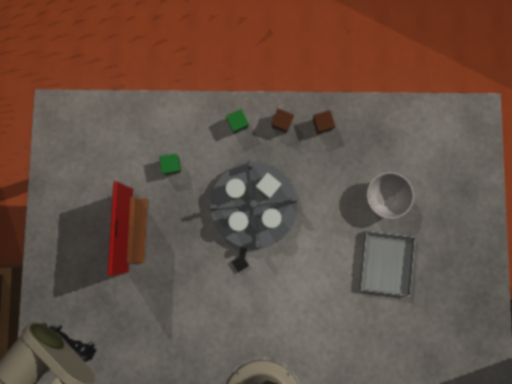

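The top view shows the square lid at (269,185), round lids at (235,188), (238,221) and (271,218), and the black nose head at (240,263). The board is on the left, with the bowl and tray on the right. Next I'll measure these.

```bash
cat > h.py <<'E'
from rig import ctrl
import cv2, numpy as np
def ray(cal,uv,z):
    K,R,t=cal["mtx"],np.array(cal["R"]),np.array(cal["t"]).ravel()
    d=R.T@np.linalg.inv(K)@np.array([uv[0],uv[1],1.]); c=-R.T@t
    return (c+d*(z-c[2])/d[2])[:2]
def blobs(mask,lo,hi):
    n,l,st,ce=cv2.connectedComponentsWithStats(mask.astype(np.uint8))
    return [(ce[i],st[i,4],l==i) for i in range(1,n) if lo<st[i,4]<hi]
def proj(cal,X):
    p=np.array(cal["mtx"])@(np.array(cal["R"])@np.array(X,float)+np.array(cal["t"]).ravel()); return p[:2]/p[2]
E
python3 - <<'E'
from h import *
for n in("top","scene"):
    im=ctrl.capture(n);cal=ctrl.get_calibration(n)
    hsv=cv2.cvtColor(im,cv2.COLOR_BGR2HSV);box=np.zeros(im.shape[:2],bool)
    if n=="top": box[150:280,200:310]=1
    else: box[140:240,205:325]=1
    print(n, -np.array(cal["R"]).T@np.array(cal["t"]).ravel())
    P=[]
    for c,a,m in blobs((hsv[...,2]>170)&(hsv[...,1]<60)&box,60,900):
        p=ray(cal,c,76);P.append(p);print("lid",c.round(1),a,p.round(1))
    print("mean",np.mean(P,0))
    for c,a,m in blobs((hsv[...,2]<45)&box,15,900): print("blk",c.round(1),a,ray(cal,c,10).round(1))
top=ctrl.capture("top")[150:280,190:320];cv2.imwrite("pics/crop1.png",cv2.resize(top,None,fx=4.5,fy=4.5,interpolation=2))
E
```

```text
top [ 452.71084454   13.45452968 1441.71382142]
lid [269.  184.7] 188 [635.  -14.9]
lid [235.8 187.7] 163 [624.9  83.7]
lid [271.8 217.9] 186 [536.3 -24. ]
lid [238.4 220.8] 174 [526.6  74.2]
mean [580.7122235   29.76239725]
blk [240.4 259.6] 194 [411.5  69. ]
scene [1093.01349781  445.31241605 1157.83692534]
lid [254.9 162.9] 208 [539.6 -19.9]
lid [283. 179.] 236 [528.8  79.3]
lid [235.4 186.2] 270 [638.   -9.9]
lid [264.1 203.5] 254 [627.3  89.5]
mean [583.41119889  34.76581888]
blk [304. 165.] 190 [410.6  74.7]
blk [230.3 170.4] 19 [577.6 -88.5]
blk [294.6 194.5] 47 [514.6 118.1]
```

View pics/crop1.png

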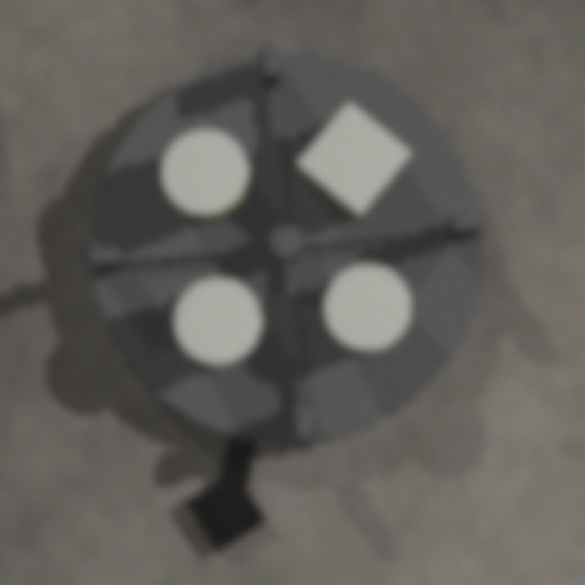

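Both views put the hub near (582,32). From there the nose points at about 168° and the square tub is at about -40°, so I need about 150° clockwise. I'll push the front peg (185°) with shut fingers along an arc of 128 mm radius. The tool x axis stays radial, which makes the push along tool +y. First I move above the start point, outside the peg at about 203°.

```bash
python3 -m creep '-.975 -.79 0 0 0 0;-.975 -.79 0 0 0 0;-.975 -.79 0 0 0 0;-.975 -.79 0 0 0 0;-.975 -.79 0 0 0 0;-.975 -.79 0 0 0 0;-.975 -.79 0 0 0 0;-.975 -.79 0 0 0 0' 0 20
python3 -m creep '-.975 -.79 0 0 0 0;-.975 -.79 0 0 0 0;-.975 -.79 0 0 0 0;-.975 -.79 0 0 0 0;-.975 -.79 0 0 0 0;-.975 -.79 0 0 0 0;-.975 -.79 0 0 0 0;-.975 -.79 0 0 0 0'
python3 -m creep '-.975 -.79 0 0 0 0;-.975 -.79 0 0 0 0;-.975 -.79 0 0 0 0;-.975 -.79 0 0 0 0;-.975 -.79 0 0 0 0;-.975 -.79 0 0 0 0;0 0 0 0 0 -1;0 0 0 0 0 -1'
python3 -m creep '0 0 0 0 0 -1;0 0 0 0 0 -1;0 0 0 0 0 -1;0 0 0 0 0 -1;0 0 0 0 0 -1;0 0 0 0 0 -1;0 0 0 0 0 -1;0 0 0 0 0 -.5'
python3 - <<'E'
from h import *
s=ctrl.sense();print(s["time_s"],s["joints"].round(3),s["eef_pos"],s["ee_rot"].round(4),s["grip_width"],s["force"])
from scipy.spatial.transform import Rotation as R
q=s["ee_rot"];print(R.from_quat([*q[1:],q[0]]).as_matrix().round(3))
cv2.imwrite("pics/w2.png",ctrl.capture("wrist"))
E
```

```text
time_s: 1.05
eef_pos: [308.2, 296.4, 303.9]
ee_rot: [0.0, 0.213, 0.977, 0.0]
force: [1.4, 0.5, -0.6]
grip_width: -0.001
time_s: 1.85
eef_pos: [397.4, 116.5, 303.9]
ee_rot: [0.0, 0.213, 0.977, 0.0]
force: [-0.0, 0.0, 0.2]
grip_width: -0.001
time_s: 2.65
eef_pos: [464.1, -18.1, 303.7]
ee_rot: [-0.0, 0.126, 0.992, 0.0]
force: [0.3, -0.4, -0.2]
grip_width: 0.003
time_s: 3.45
eef_pos: [463.9, -17.5, 303.8]
ee_rot: [-0.0, -0.2, 0.98, 0.0]
force: [-1.4, -0.7, 0.1]
grip_width: -0.002
3.45 [-0.291  0.179  1.671 -0.     1.293 -2.264] [463.88032319 -17.47694923 303.82410485] [-1.000e-04 -1.998e-01  9.798e-01  0.000e+00] -0.002282180887208455 [-1.35973021 -0.72475774  0.14258225]
[[-0.92  -0.392 -0.   ]
 [-0.392  0.92   0.   ]
 [ 0.     0.    -1.   ]]
```

View pics/w2.png

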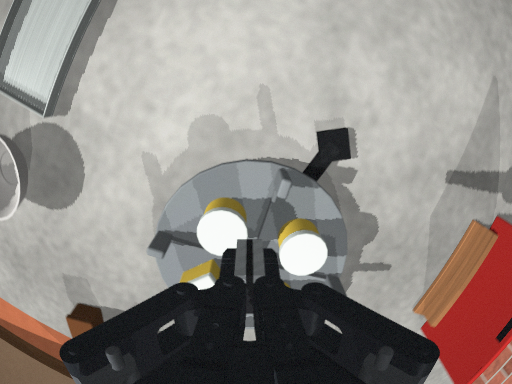

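The wrist view shows the front peg near (284,180), between two round lids, and the nose at (335,145). The fingers are shut. I'll check the peg's position against my estimate before descending.

```bash
cat >> h.py <<'E'
def wray(cal,uv,z):
    K=np.array(cal["mtx"]);R=np.array(cal["R"]);t=np.array(cal["t"]).ravel()
    a=(uv[0]-K[0,2])/K[0,0];b=(uv[1]-K[1,2])/K[1,1];r=np.hypot(a,b)
    d=R.T@np.array([a/r*np.sin(r),b/r*np.sin(r),np.cos(r)]);c=-R.T@t
    return (c+d*(z-c[2])/d[2])[:2]
E
python3 - <<'E'
from h import *
cal=ctrl.get_calibration("wrist")
for uv,z in(((286,174),78),((335,145),10),((222,232),76),((302,254),76),((158,240),78)):
    p=wray(cal,uv,z);d=p-[582,32];print(uv,p.round(1),np.hypot(*d).round(1),np.degrees(np.arctan2(d[1],d[0])).round(1))
E
```

```text
(286, 174) [444.3  16.1] 138.6 -173.4
(335, 145) [397.6  73.1] 188.9 167.4
(222, 232) [532.9 -20.3] 71.7 -133.2
(302, 254) [523.6  75.6] 72.9 143.3
(158, 240) [572.3 -85.1] 117.5 -94.7
```

The wrist view agrees: front peg at about 185°, nose at about 168°. I'll descend, make contact slowly, then push.

```bash
python3 -m creep '0 0 1 0 0 0;0 0 1 0 0 0;0 0 1 0 0 0;0 0 1 0 0 0;0 0 1 0 0 0;0 0 1 0 0 0;0 0 1 0 0 0;0 0 1 0 0 0'
python3 -m creep '0 0 .94 0 0 0;-.006 .279 0 0 0 .5;-.006 .279 0 0 0 .5;-.006 .279 0 0 0 .5;-.006 .279 0 0 0 .5;-.006 .279 0 0 0 .5;-.015 .45 0 0 0 .8;-.02 .5 0 0 0 .9'
python3 - <<'E'
from h import *
s=ctrl.sense();print(s["joints"].round(3),s["eef_pos"],s["force"]);d=s["eef_pos"][:2]-[582,32]
print(np.hypot(*d),np.degrees(np.arctan2(d[1],d[0])))
a=ctrl.capture("top")[150:280,190:320];cv2.imwrite("pics/t3.png",cv2.resize(a,None,fx=4.5,fy=4.5))
E
```

```text
time_s: 4.3
eef_pos: [463.9, -17.5, 143.1]
ee_rot: [0.0, -0.198, 0.98, -0.0]
force: [0.3, 0.7, 1.2]
grip_width: 0.004
time_s: 5.1
eef_pos: [453.8, 28.2, 125.0]
ee_rot: [-0.0, -0.014, 1.0, -0.0]
force: [-0.2, -0.9, -0.0]
grip_width: -0.002
[-0.197  0.404  1.908 -0.     0.83  -1.796] [453.75802426  28.19008285 125.02673127] [-0.19104728 -0.91170721 -0.03452321]
128.298557315161 -178.29831080485906
```

View pics/t3.png

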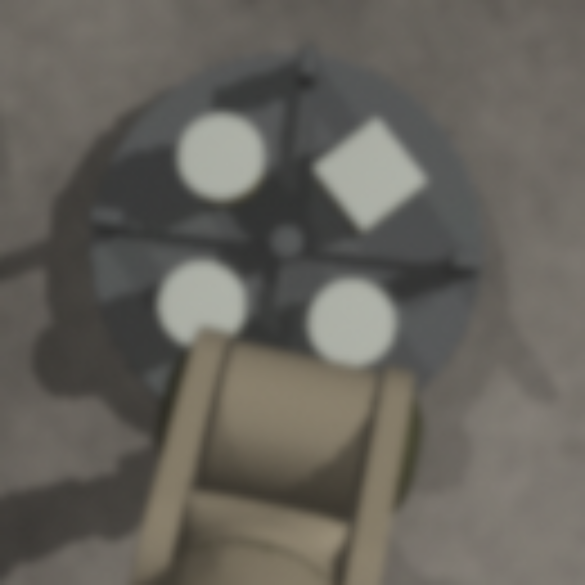

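The disc is turning clockwise with the push, by roughly 11° so far, and the tubs are clear. I'll carry on along the arc.

```bash
python3 -m creep '-.0244 .558 0 0 0 1;-.0244 .558 0 0 0 1;-.0244 .558 0 0 0 1;-.0244 .558 0 0 0 1;-.0244 .558 0 0 0 1;-.0244 .558 0 0 0 1;-.0244 .558 0 0 0 1;-.0244 .558 0 0 0 1'
python3 -m creep '-.0244 .558 0 0 0 1;-.0244 .558 0 0 0 1;-.0244 .558 0 0 0 1;-.0244 .558 0 0 0 1;-.0244 .558 0 0 0 1;-.0244 .558 0 0 0 1;-.0244 .558 0 0 0 1;-.012 .279 0 0 0 .5'
python3 - <<'E'
from h import *
s=ctrl.sense();print(s["joints"].round(3),s["eef_pos"],s["force"]);d=s["eef_pos"][:2]-[582,32]
print(np.hypot(*d),np.degrees(np.arctan2(d[1],d[0])))
for n in("top","scene"):
    im=ctrl.capture(n);cal=ctrl.get_calibration(n)
    a=im[150:280,190:320] if n=="top" else im[130:250,190:340];cv2.imwrite(f"pics/{n}4.png",cv2.resize(a,None,fx=3,fy=3))
    hsv=cv2.cvtColor(im,cv2.COLOR_BGR2HSV);box=np.zeros(im.shape[:2],bool)
    if n=="top": box[150:280,200:310]=1
    else: box[140:240,205:325]=1
    for c,a,m in blobs((hsv[...,2]>170)&(hsv[...,1]<60)&box,60,900):
        p=ray(cal,c,76);d=p-[582,32];print(n,c.round(),a,np.hypot(*d).round(1),np.degrees(np.arctan2(d[1],d[0])).round(1))
A=cv2.imread("pics/top4.png");B=cv2.imread("pics/scene4.png");B=cv2.resize(B,(390,390*B.shape[0]//B.shape[1]))
C=np.zeros((390,780,3),np.uint8);C[:,:390]=A;C[:B.shape[0],390:]=B;cv2.imwrite("pics/c4.png",C)
E
```

```text
time_s: 5.95
eef_pos: [481.2, 111.6, 125.0]
ee_rot: [-0.0, 0.328, 0.945, -0.0]
force: [-1.6, -0.3, -0.3]
grip_width: 0.003
time_s: 6.75
eef_pos: [550.7, 156.2, 124.9]
ee_rot: [-0.0, 0.614, 0.789, -0.0]
force: [-0.1, -0.4, 1.4]
grip_width: 0.001
[ 0.072  0.611  1.549 -0.     0.982 -0.177] [550.74103644 156.21466783 124.94168754] [-0.13337382 -0.38581143  1.40566133]
128.08749551218187 104.12533437060071
top [269. 185.] 184 69.6 -41.9
top [236. 187.] 186 68.5 49.2
top [271. 218.] 230 72.0 -130.5
top [238. 220.] 197 69.9 140.9
scene [256. 163.] 248 67.0 -131.6
scene [282. 180.] 203 68.0 136.5
scene [236. 186.] 241 69.0 -38.6
scene [263. 204.] 256 73.2 49.8
```

View pics/c4.png

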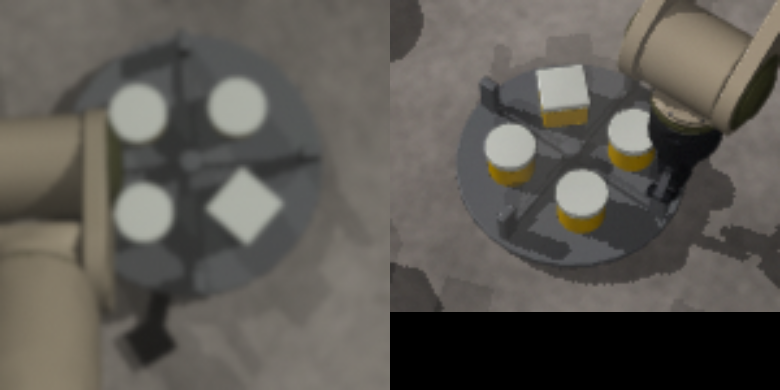

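The square lid is now at 229° and the finger at 104°, so 61° remain to the nose line. I'll do 60°, tapering at the end.

```bash
python3 -m creep '-.015 .335 0 0 0 .6;-.0244 .558 0 0 0 1;-.0244 .558 0 0 0 1;-.0244 .558 0 0 0 1;-.0244 .558 0 0 0 1;-.0244 .558 0 0 0 1;-.0244 .558 0 0 0 1;-.0244 .558 0 0 0 1'
python3 -m creep '-.0244 .558 0 0 0 1;-.0244 .558 0 0 0 1;-.02 .446 0 0 0 .8;-.015 .335 0 0 0 .6;-.012 .279 0 0 0 .5;-.008 .223 0 0 0 .4;-.002 .112 0 0 0 .2;0 0 0 0 0 0'
cat > look.py <<'E'
from h import *
s=ctrl.sense();print(s["joints"].round(3),s["eef_pos"],s["force"]);d=s["eef_pos"][:2]-[582,32]
print(np.hypot(*d),np.degrees(np.arctan2(d[1],d[0])))
C=[]
for n in("top","scene"):
    im=ctrl.capture(n);cal=ctrl.get_calibration(n)
    C.append(cv2.resize(im[140:280,180:330],(390,390)))
    hsv=cv2.cvtColor(im,cv2.COLOR_BGR2HSV);box=np.zeros(im.shape[:2],bool)
    if n=="top": box[150:280,200:310]=1
    else: box[140:240,205:325]=1
    for c,a,m in blobs((hsv[...,2]>170)&(hsv[...,1]<60)&box,60,900):
        p=ray(cal,c,76);d=p-[582,32];print(n,c.round(),a,np.hypot(*d).round(1),np.degrees(np.arctan2(d[1],d[0])).round(1))
import sys
cv2.imwrite(sys.argv[1],np.hstack(C))
E
python3 look.py pics/c5.png
```

```text
time_s: 7.65
eef_pos: [633.2, 149.0, 124.8]
ee_rot: [-0.0, 0.837, 0.547, -0.001]
force: [-1.5, 0.2, -0.6]
grip_width: -0.0
time_s: 8.45
eef_pos: [673.9, 120.1, 124.9]
ee_rot: [-0.0, 0.927, 0.374, -0.0]
force: [-0.1, 0.7, -0.5]
grip_width: -0.001
[ 0.006  0.829  1.141 -0.     1.172  0.81 ] [673.88684817 120.09368066 124.92303249] [-0.1324652   0.74796672 -0.45551725]
127.2937132747958 43.792645394551855
top [260. 178.] 121 74.6 -15.8
top [276. 208.] 193 71.4 -102.9
scene [238. 195.] 185 75.7 -11.9
```

View pics/c5.png

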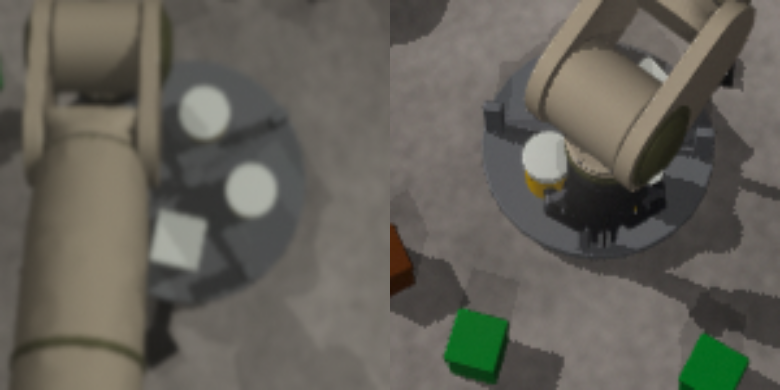

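The lids visible put the square tub at about 167–170°. I'll back the finger off the peg, lift, and move clear to check.

```bash
python3 -m creep '0 -.3 0 0 0 0;0 -.3 0 0 0 0;0 0 -1 0 0 0;0 0 -1 0 0 0;0 0 -1 0 0 0;0 0 -1 0 0 0;0 0 -1 0 0 0;0 0 -1 0 0 0'
python3 -m creep '0 0 -1 0 0 0;.3 -1 -.3 0 0 0;.3 -1 0 0 0 0;.3 -1 0 0 0 0;.3 -1 0 0 0 0;.3 -1 0 0 0 0;.3 -1 0 0 0 0;.3 -1 0 0 0 0'
python3 look.py pics/c6.png
```

```text
time_s: 9.35
eef_pos: [665.2, 129.7, 246.0]
ee_rot: [-0.0, 0.927, 0.374, -0.0]
force: [-0.3, -0.0, -0.0]
grip_width: 0.003
time_s: 10.15
eef_pos: [597.1, 261.4, 269.9]
ee_rot: [-0.0, 0.927, 0.374, -0.001]
force: [0.6, 0.2, -0.4]
grip_width: -0.002
[0.233 0.624 1.115 0.    1.405 1.037] [597.12069602 261.39716564 269.90583526] [ 0.55385795  0.20490787 -0.42899515]
229.8949652586003 86.2288085755889
top [279. 208.] 65 79.0 -100.7
top [251. 225.] 111 67.9 175.9
scene [245. 167.] 225 66.6 -100.8
scene [278. 170.] 265 69.0 165.8
scene [240. 195.] 244 71.3 -9.2
scene [275. 199.] 257 73.5 78.0
```

View pics/c6.png

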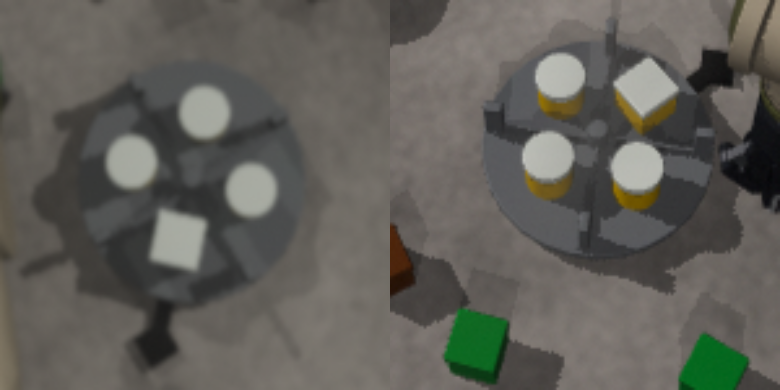

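Both views show all tubs upright and the square lid toward the nose. Shadow clipped the top lid masks, so I'll refine that with a lower threshold and a self-centred hub.

Run:
```python
from h import *
import time
ang=lambda d:np.degrees(np.arctan2(d[1],d[0])).round(1)
for n,box in(("top",np.s_[150:280,205:305]),("scene",np.s_[140:240,205:325])):
    im=ctrl.capture(n);cal=ctrl.get_calibration(n);hsv=cv2.cvtColor(im,cv2.COLOR_BGR2HSV)
    b=np.zeros(im.shape[:2],bool);b[box]=1
    P=[ray(cal,c,76) for c,a,m in blobs((hsv[...,2]>135)&(hsv[...,1]<60)&b,100,500)]
    h=np.mean(P,0);print(n,len(P),"hub",h.round(1),[(ang(p-h),np.hypot(*(p-h)).round(1)) for p in P])
    bl=max(blobs((hsv[...,2]<50)&b,15,900),key=lambda x:x[1]) if n=="top" else None
    if bl: print("nose",bl[0].round(1),bl[1],ang(ray(cal,bl[0],10)-h), "head",ang(ray(cal,(239.5,264),10)-h))
s=ctrl.sense();print(s["time_s"],abs(s["dq"]).max())
```

```text
top 4 hub [581.1  31.3] [(np.float64(-11.8), np.float64(70.1)), (np.float64(78.5), np.float64(70.2)), (np.float64(-101.8), np.float64(69.7)), (np.float64(168.5), np.float64(69.7))]
nose [240.3 259.8] 211 167.4 head 167.6
scene 5 hub [566.9  11.3] [(np.float64(-125.1), np.float64(116.2)), (np.float64(-87.2), np.float64(45.1)), (np.float64(143.1), np.float64(63.4)), (np.float64(6.5), np.float64(85.4)), (np.float64(71.8), np.float64(97.4))]
10.35 0.029676699915066808
```

The top view puts the square tub at 168.5° and the nose at 167.5°, about 1 mm off the line with 12 mm allowed. The arm is clear, so I'm handing in.

```bash
python3 -m creep '0 0 0 0 0 0;0 0 0 0 0 0;0 0 0 0 0 0' && python3 -c "
from rig import ctrl
print(ctrl.finish_job())"
```

```text
time_s: 10.65
eef_pos: [599.1, 258.6, 270.9]
ee_rot: [0.0, 0.928, 0.373, -0.0]
force: [-0.0, -0.3, 0.4]
grip_width: 0.001
the job is handed in; nothing more can be done
None
```

The square tub now stands in front, lined up with the arrow nose, and I have handed the job in. I pushed the front peg about 150° clockwise with shut fingers, then backed off, lifted and moved the arm clear. The whole job took 10.7 s of robot time.

- **Alignment:** the last top view puts the square tub at 168.5° and the nose at about 167.5°, roughly 1 mm off the line against the 12 mm allowed.
- **Tubs:** all four stood about 70 mm from the axis and looked upright in both views.
- **Contact:** forces reported between moves stayed within the 1–2 N sensor noise. The fingers were well clear of everything at the end.
- **Bystanders:** the arm stayed away from the tray, bowl and board, but I did not measure their positions again at the end.
- **Checks that disagreed:**
  - **Clipped lid:** one top reading gave 175.9° because shadow clipped the lid. The refined threshold corrected it.
  - **Scene view:** the last scene measurement picked up a stray extra patch and is unusable. The scene reading just before it gave 165.8° for the square tub alone, and about 168.5° averaged over the four tubs.
- **At rest:** I did not measure the disc's speed directly. The lids visible from above barely shifted after the push ended.

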